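# Bring the display turntable round and tighten its wing nut

### The arm

A 6-joint arm with a two-finger parallel gripper is mounted at the origin on the work surface. World frame = base frame: x ahead of the robot, y to its left, z up, the work surface at z = 0. Lengths are in mm, angles in rad, forces in N, time in s.
With the tool pointing down it reaches from about 250 to 775 mm from the base axis. Payload 4 kg.
Tool frame: the origin (TCP) lies between the finger pads; the fingertips stand 22 mm ahead of it and the grasp point (between the pads) lies 3 mm ahead of it; z points along the fingers, x is the direction in which the jaws open and shut, and the axes are right-handed (so a half turn about z gives the same grasp; the last joint's range is limited). The gripper opens to 94 mm and grips with 3 to 60 N. Pads are 16 mm wide; open, the fingers measure 119 mm over their backs; the gripper's body (75 mm by 177 mm) begins 78 mm behind the grasp point.
Start: joints at [1.136, 0.087, 1.371, -0, 1.684, -0.103], TCP at [179.169, 520.016, 227.506] pointing down, gripper open.
Joint ranges: [-3.1, 3.1], [-0.76, 2.03], [0.27, 2.55], [-1.08, 4.22], [0.17, 2.65], [-2.57, 2.57]. Speed limits (rad/s): [2.79, 2.79, 3.14, 3.14, 3.14, 3.14].

### API

Orientations are given as [roll, pitch, yaw] about the fixed x, y, z axes, in that order (R = Rz(yaw) Ry(pitch) Rx(roll)).
In Python, from cell import r, eyes, workorder gives the robot as it stands. The module is installed in compiled form; this text tells all that it offers.
- The arm moves only by the shell command python3 -m handwheel 'ROWS' [FORCE]. ROWS is JSON, a list of rows, each a list of 3 entries, a list of its own where there are three numbers: the shift along the tool's x, y, z in cm, then the turn, a rotation vector about the tool's x, y, z in degrees, then the opening in per cent of the stroke, from 0 (shut) to 100 (fully open). In form: [[[tx, ty, tz], [rx, ry, rz], grip], ...]. A call has 1 to 20 rows; each row is the pose to reach, as a shift and turn from the pose measured when the call began, along the tool's axes at that moment; what a row does not reach only later rows make up. A row lasts 1/12 s, in which the tool goes at most 41.7 mm and 7.16 degrees, less where a joint would pass 70% of its speed; a pose out of reach is approached as far as the arm can. A call with a gripper value outside its range is refused whole. The fingers move at their own pace and stop on an object; FORCE is the grip in N (left out, the last holds). Time passes only in rows, so rows that repeat a pose let the fingers close. It gives the time, the measured TCP pose, the force and the opening at its end, in the units of the state.
- r.state(): the state, without advancing time (a new reading comes with each control period).
- eyes.camera(name): name is "side" or "top"; returns the picture (384x512x3 uint8, red, green, blue); there is no depth.
- eyes.calibration(name): a dict with "fovy" (degrees; the focal length in pixels is half the picture's height over the tangent of half this angle, whatever the lens; pixels are square), "cx", "cy" (the principal point, pixels), "rvec" (rotation vector, rad) and "tvec" (3), from world to camera coordinates, as OpenCV has them. Camera axes: x right, y down, z forward; pixel columns grow to the right and rows downward; lengths in mm; the calibration is good to about 2 mm. A picture is of the moment at which its call begins. calibration takes no time and is no camera call.
- workorder.sign_off(): hands the job in, once; it reports no verdict.
The state is a dict: "t": time; "joints": joint angles; "qvel": joint speeds; "joint_efforts": joint torques, N m; "tcp_pos": TCP position; "tool_rot": TCP orientation; "ft_force": force on the tool from outside, world axes, zero at the start; "moment": the same for the moment, N m; "width": finger opening in mm.
Only numpy, scipy, OpenCV 4.12 (cv2) and the standard library are available. Lean on these libraries where they do the work, as an engineer would, in place of code of your own. Each camera call takes 0.05 s, during which the arm holds its last target.

### The job

With fingertip pushes on its upright peg, push the turntable round until the peg lines up with the pointer that sticks out of the base. Then lock it: stroke the wings of the big wing nut on the centre spindle clockwise (seen from above), stroke after stroke, until it is fully tight against its stop. Lift nothing, leave all the goods standing on the turntable and the carton and lantern battery on the counter where they are, and finish with the hand clear.

Things in the scene. Friction and masses are not known exactly. Their poses are not given: they have to be found in the camera images.
- platter: Grey plastic turntable disc, 300 mm across, top 30 mm above the counter; origin on its axis, 18 mm above the counter. Turns freely both ways on a fixed vertical spindle with light friction (0.15 N m, 1.1 N at the peg) and stays where left; turning the nut does not move it. A black collar 44 mm across rises round the spindle to 106 mm, just under the wing nut. The peg is on its -x side.
- peg (a point): Upright black finger peg fixed on the turntable 136 mm from the axis, 14 mm across, from 30 to 85 mm above the counter. Point on the peg's axis, 58 mm above the counter. It starts 0.55 to 1.2 rad counter-clockwise (from above) of the pointer; the nearest goods' centres are about 100 mm from it. The arc to the pointer is free.
- pointer (a point): Where the peg must come: the point 136 mm from the spindle axis in the pointer's direction, in the turntable's top face, 30 mm above the counter. The pointer itself is a black pointed tongue, 22 mm wide, up to 26 mm high, fixed to the base, sticking out past the turntable's rim, 156 to 183 mm from the axis.
- wings (a point): The steel wing nut's centre, on the spindle axis, 126 mm above the counter; its x axis runs along the two wings. Each wing is 6 mm thick, reaches 42 mm from the axis and lies 112 to 142 mm above the counter; hub 19 mm across. The fixed spindle, 12 mm across, ends at 147 mm. The nut turns with light friction (0.03 N m, 1 N at the wings), stays where left and keeps its height.
- nut (a joint): Turn of the wing nut in rad, growing clockwise seen from above; starts between 0.4 and 1.9; the hard stop (fully tight) is at 4.71. At 0 the wings point along the line from spindle to pointer; at the stop they stand square to it.
- cell0: Black steel-cased D-cell, 33 mm across, 61 mm tall, standing on the turntable about 110 mm from its axis. Origin under its centre. Leave standing.
- cell1: A second D-cell like cell0.
- cell2: A third D-cell like cell0.
- flashhead: Chrome flashlight head, 52 mm across at its top, 56 mm tall, standing on the turntable about 110 mm from its axis. Origin under its centre.
- bulb: Frosted pear-shaped bulb, 57 mm across, 89 mm tall, standing cap down in a round socket (37 mm across, 25 mm high) on the turntable, opposite the peg, 112 mm from the axis; its top is 119 mm above the counter. Origin under its cap.
- tester: Red plastic battery tester, 30 x 46 x 66 mm tall, standing on the turntable about 110 mm from its axis. Origin under its centre.
- carton: Cardboard carton 65 x 65 x 110 mm tall on the counter to the left of the turntable. Origin under its centre.
- lantern: Black square lantern battery, 67 x 67 mm, 109 mm tall, on the counter to the right. Origin under its centre.
Things that resemble listed ones, but are neither listed nor needed, are in the scene too. Leave any purple look-alike of the cell0 alone.

How it is judged (in metres and radians):
On the way, in this order (a step that is already met when the one before it is completed fails the run):
1. the peg is brought to the pointer (within 20 mm) (horizontal distance between peg and pointer below 0.02 m), for 0.3 s.
2. then the wing nut is turned clockwise up to its stop (within 0.16 rad) (value of joint nut above 4.55 rad), for 0.2 s.
At the end, for the whole second after the job is handed in: The peg stands within 20 mm of the pointer's point, seen from above; the wing nut is within 0.16 rad of its stop (above 4.55); the six goods stand upright (within 0.25 rad) on the turntable, each within 145 mm of its axis (horizontal distance between peg and pointer below 0.02 m and value of joint nut above 4.55 rad and angle between each of cell0, cell1, cell2, flashhead, bulb, tester's own z axis and vertical below 0.25 rad and horizontal distance between each of cell0, cell1, cell2, flashhead, bulb, tester and platter below 0.145 m); the robot touches nothing.
It fails at once if one of the goods on the turntable is lifted off it, or falls from it (height (world z) of any of cell0, cell1, cell2, flashhead, bulb, tester above 0.05 m or height (world z) of any of cell0, cell1, cell2, flashhead, bulb, tester below 0.02 m).
It fails at once if one of the goods on the turntable is knocked over (angle between any of cell0, cell1, cell2, flashhead, bulb, tester's own z axis and vertical above 0.6 rad).
It fails at once if the carton or the lantern battery on the counter is moved by more than 30 mm (distance of any of carton, lantern from where it was at the start of the episode above 0.03 m).
It also fails if it takes over 48 s, if anything falls off the work surface, if the arm or the gripper's body presses on something with over 40 N, if the wrist force passes 120 N, or if a joint passes its speed limit or range.

## Working session

There is one attempt and no reset: what is moved stays moved. The work goes in short steps, Python scripts to look and compute and a shell command to move; the robot and the scene stay as the last step left them, time stands still between calls to the robot, and variables do not carry over. Pictures are saved under pics/ and viewed, and the job is handed in when it is done.

```bash
mkdir -p pics; python3 - <<'E'
from cell import r,eyes
import cv2
for n in("top","side"):
    cv2.imwrite(f"pics/{n}0.png",eyes.camera(n)[:,:,::-1]); c=eyes.calibration(n); print(n,c)
print(r.state())
E
```

```text
top {'fovy': 49.941540018972916, 'cx': 257.88354553166334, 'cy': 186.89726826728185, 'rvec': array([ 2.20155139, -2.16336787,  0.05955041]), 'tvec': array([ -14.77486157,  538.81485405, 1181.93566922])}
side {'fovy': 56.521015093843616, 'cx': 260.4479085362208, 'cy': 194.91003778212337, 'rvec': array([ 0.11801596, -2.83785103,  1.2854478 ]), 'tvec': array([528.96046143,  87.94927526, 999.46279677])}
{'t': 0.1, 'joints': array([ 1.13592536e+00,  8.78942716e-02,  1.37208850e+00, -2.90212132e-05,
        1.68363007e+00, -1.03060742e-01]), 'qvel': array([ 0.00010336, -0.00056976, -0.00368727,  0.00085295, -0.0006101 ,
        0.00054523]), 'joint_efforts': array([ 1.79206072e-03, -3.41250122e+01, -3.03303301e+01,  7.19632977e-02,
        3.03602626e-02, -8.56782344e-05]), 'tcp_pos': array([178.96422563, 519.58458566, 226.42141651]), 'tool_rot': array([-3.14141351e+00,  2.01243456e-03,  1.23898304e+00]), 'ft_force': array([ 0.06611016, -1.01404776, -0.37138827]), 'moment': array([ 0.00258561, -0.06758489,  0.02645218]), 'width': 94.13194990710296}
```

View pics/top0.png

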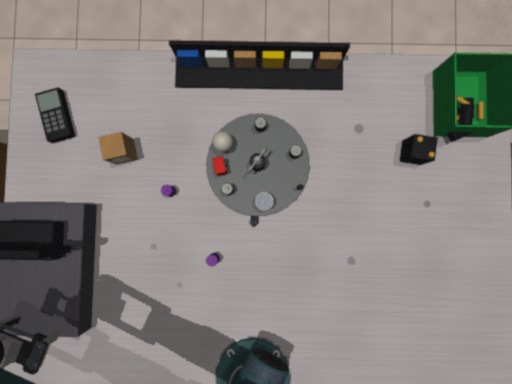

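View pics/side0.png

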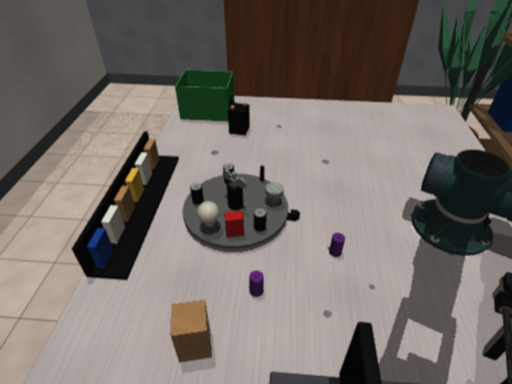

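```bash
cat > h.py <<'E'
import numpy as np,cv2
from cell import r,eyes
def cal(n):
    c=eyes.calibration(n); f=192/np.tan(np.radians(c["fovy"])/2)
    return f,c["cx"],c["cy"],cv2.Rodrigues(c["rvec"])[0],c["tvec"]
def ray(n,u,v,z):
    f,cx,cy,R,t=cal(n); C=-R.T@t; d=R.T@np.array([(u-cx)/f,(v-cy)/f,1]); return (C+d*(z-C[2])/d[2])[:2].round(1)
def proj(n,P):
    f,cx,cy,R,t=cal(n); p=R@np.array(P,float)+t; return (p[:2]/p[2]*f+[cx,cy]).round(1)
def shot(n,name,x0,y0,w,h,s):
    im=eyes.camera(n)[:,:,::-1].copy(); cv2.imwrite(f"pics/{name}_full.png",im)
    cv2.imwrite(f"pics/{name}.png",cv2.resize(im[y0:y0+h,x0:x0+w],None,fx=s,fy=s,interpolation=cv2.INTER_CUBIC)); return im
E
python3 - <<'E'
from h import *
t=cv2.imread("pics/top0.png"); s=cv2.imread("pics/side0.png")
cv2.imwrite("pics/t1.png",cv2.resize(t[105:235,195:325],None,fx=4.5,fy=4.5,interpolation=cv2.INTER_CUBIC))
cv2.imwrite("pics/s1.png",cv2.resize(s[145:255,170:310],None,fx=5,fy=5,interpolation=cv2.INTER_CUBIC))
# platter contour
hsv=cv2.cvtColor(t,cv2.COLOR_BGR2HSV)
print(t[150,225],t[190,240],t[250,300],t[130,240])
m=((hsv[...,2]<115)).astype(np.uint8)*255
m[:100]=0;m[240:]=0;m[:,:195]=0;m[:,330:]=0
c=max(cv2.findContours(m,0,2)[0],key=cv2.contourArea)
P=np.array([ray("top",*p[0],30) for p in c])
rr=None
from scipy.optimize import least_squares
res=least_squares(lambda q:np.hypot(P[:,0]-q[0],P[:,1]-q[1])-q[2],[500,0,150],loss="soft_l1"); print(res.x)
E
```

```text
[78 83 84] [111 111 111] [153 154 160] [101 104 101]
[603.12474189  -3.80026932 146.53916192]
```

View pics/t1.png

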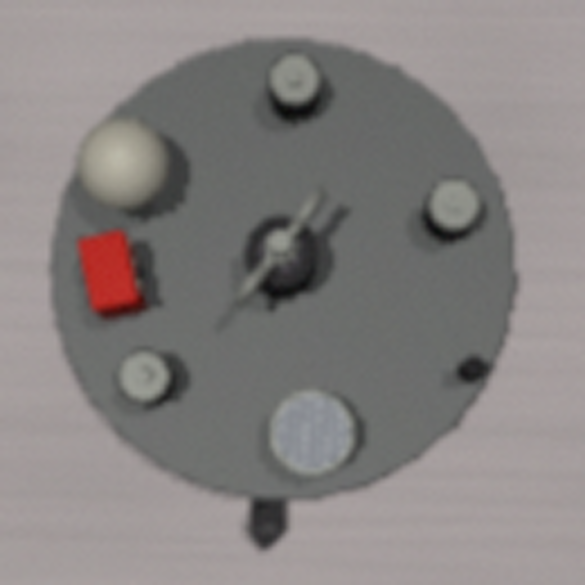

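View pics/s1.png

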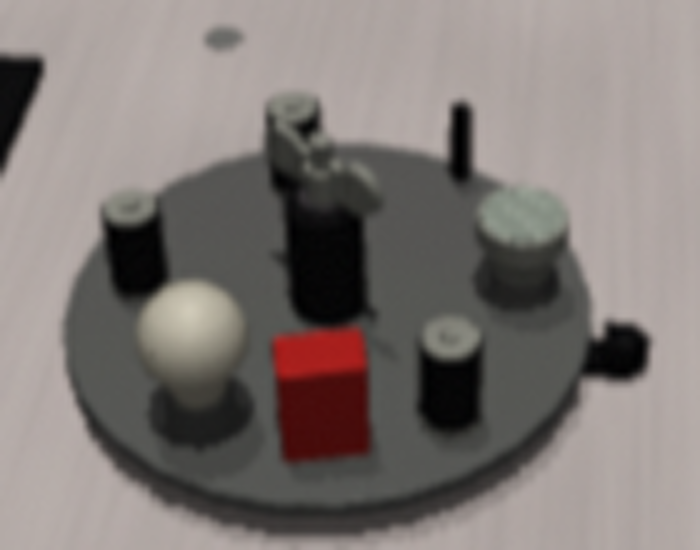

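```bash
python3 - <<'E'
from h import *
def T(u,v): return (u+.5)/4.5+195-.5,(v+.5)/4.5+105-.5
def S(u,v): return (u+.5)/5+170-.5,(v+.5)/5+145-.5
def tri(a,b):
    A=[];B=[]
    Ps=[]
    for n,(u,v) in(("top",a),("side",b)):
        f,cx,cy,R,t=cal(n); Ps.append(np.diag([f,f,1])@np.c_[R,t]); Ps[-1][:2]+=np.outer([cx,cy],Ps[-1][2])
    X=cv2.triangulatePoints(*Ps,np.array(a),np.array(b)); return (X[:3]/X[3]).ravel().round(1)
print("pegtop tri",tri(T(483,366),S(460,107)),"ray85 top",ray("top",*T(482,366),85),"side",ray("side",*S(460,106),85))
print("peg base",ray("top",*T(460,373),30),ray("side",*S(460,178),30))
print("spindle top 147",tri(T(281,243),S(318,143)),ray("top",*T(281,243),147),ray("side",*S(318,143),147))
print("pointer tip",ray("top",*T(264,547),20),ray("side",*S(648,352),20))
print("pointer base",ray("top",*T(268,500),20))
for n,a in dict(w1=(320,194),w2=(236,302)).items(): print(n,ray("top",*T(*a),142),ray("top",*T(*a),127))
print("side wings",ray("side",*S(275,117),142),ray("side",*S(378,187),142))
for n,(a,z) in dict(fl=((313,430),86),c0=((144,377),91),c1=((454,206),91),c2=((297,80),91),bulb=((124,163),95),tester=((106,270),96)).items(): print(n,ray("top",*T(*a),z))
for P in([603,-4,30],[603,-4,147]): print(proj("top",P),proj("side",P))
print(proj("top",[0,0,0]))
for n in ("top","side"):
    f,cx,cy,R,t=cal(n); print(-R.T@t)
E
```

```text
pegtop tri [ 539.  -127.6   78.7] ray85 top [ 539.2 -126.3] side [ 537.5 -120. ]
peg base [ 538.4 -117.6] [ 536.9 -120.1]
spindle top 147 [604.6  -3.4 142.7] [604.3  -3.4] [603.2   2.2]
pointer tip [425.    5.9] [421.1  12.4]
pointer base [455.2   3.9]
w1 [634.1 -25.5] [636.6 -25.6]
w2 [570.1  22.2] [571.6  22.8]
side wings [630.3 -24.6] [568.8  29.4]
fl [498.4 -24. ]
c0 [528.6  79.2]
c1 [ 636.3 -107.7]
c2 [712.7 -10.6]
bulb [658.9  94. ]
tester [593.  103.3]
[257.8 164.5] [235.3 204.5]
[257.3 159.1] [233.6 171.8]
[252.7 374.9]
[ 460.27266557  -19.48492523 1214.61149372]
[479.5044904  733.07677635 720.50954925]
```

```bash
cat >> h.py <<'E'
from scipy.spatial.transform import Rotation as Ro
def rel(p,yaw):
    s=r.state(); R0=Ro.from_euler("xyz",s["tool_rot"]); R1=Ro.from_euler("xyz",[np.pi,0,np.radians(yaw)])
    d=R0.inv().apply(np.array(p)-s["tcp_pos"])/10; w=(R0.inv()*R1).as_rotvec(degrees=True)
    print(p,yaw,"->",d.round(2).tolist(),w.round(1).tolist())
def st():
    s=r.state(); print(round(s["t"],2),s["tcp_pos"].round(1),np.degrees(s["tool_rot"]).round(1),s["ft_force"].round(1),round(s["width"],1),s["joints"].round(2))
E
python3 -c "
from h import *
rel([539,-120,200],-29)"
```

```text
[539, -120, 200] -29 -> [-48.74, 54.88, 2.73] [0.1, 0.1, 100.0]
```

```bash
python3 -m handwheel '[[[-12,13.7,0],[0,0,25],40],[[-24,27.4,0],[0,0,50],40],[[-36,41,0],[0,0,75],40],[[-48.7,54.9,0],[0,0,100],40],[[-48.7,54.9,0],[0,0,100],40],[[-48.7,54.9,0],[0,0,100],40],[[-48.7,54.9,0],[0,0,100],40],[[-48.7,54.9,0],[0,0,100],40],[[-48.7,54.9,0],[0,0,100],40],[[-48.7,54.9,0],[0,0,100],40],[[-48.7,54.9,0],[0,0,100],40],[[-48.7,54.9,0],[0,0,100],40],[[-48.7,54.9,0],[0,0,100],40],[[-48.7,54.9,0],[0,0,100],40],[[-48.7,54.9,0],[0,0,100],40],[[-48.7,54.9,0],[0,0,100],40],[[-48.7,54.9,0],[0,0,100],40],[[-48.7,54.9,0],[0,0,100],40],[[-48.7,54.9,0],[0,0,100],40],[[-48.7,54.9,0],[0,0,100],40]]' 10; python3 -c "
from h import *
st();rel([539,-120,140],-29);rel([539,-120,80],-29)
shot('side','s2',170,100,160,140,5)"
```

```text
t: 1.77
tcp_pos: [539.2, -120.7, 225.9]
tool_rot: [3.139, 0.003, -0.509]
ft_force: [0.0, 0.6, -0.7]
width: 37.4
1.77 [ 539.2 -120.7  225.9] [179.9   0.2 -29.1] [ 0.   0.6 -0.7] 37.4 [-0.32  0.1   1.36 -0.    1.68  0.19]
[539, -120, 140] -29 -> [-0.03, -0.06, 8.59] [0.1, 0.2, -0.1]
[539, -120, 80] -29 -> [-0.01, -0.08, 14.59] [0.1, 0.2, -0.1]
```

View pics/s2.png

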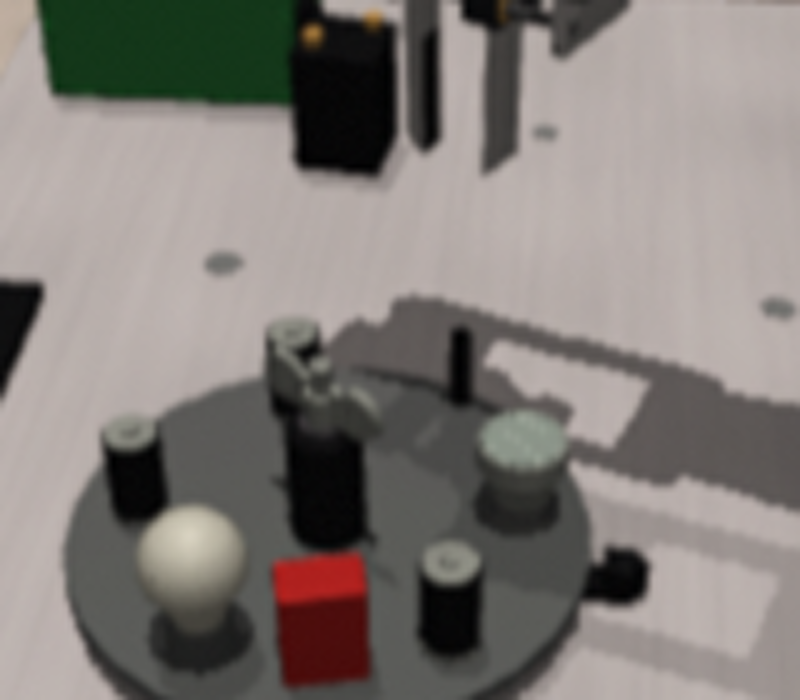

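```bash
python3 -m handwheel '[[[0,0,3],[0,0,0],40],[[0,0,6],[0,0,0],40],[[0,0,9],[0,0,0],40],[[0,0,10.5],[0,0,0],40],[[0,0,12],[0,0,0],40],[[0,0,13.5],[0,0,0],40],[[0,0,14.5],[0,0,0],40],[[0,0,14.5],[0,0,0],40]]'; python3 -c "
from h import *
st()
shot('side','s3',170,100,160,140,5)"
```

```text
t: 2.48
tcp_pos: [536.6, -117.7, 79.0]
tool_rot: [3.139, 0.007, -0.505]
ft_force: [-0.5, -0.1, -0.2]
width: 37.8
2.48 [ 536.6 -117.7   79. ] [179.9   0.4 -28.9] [-0.5 -0.1 -0.2] 37.8 [-0.32  0.17  1.58 -0.    1.4   0.19]
```

View pics/s3.png

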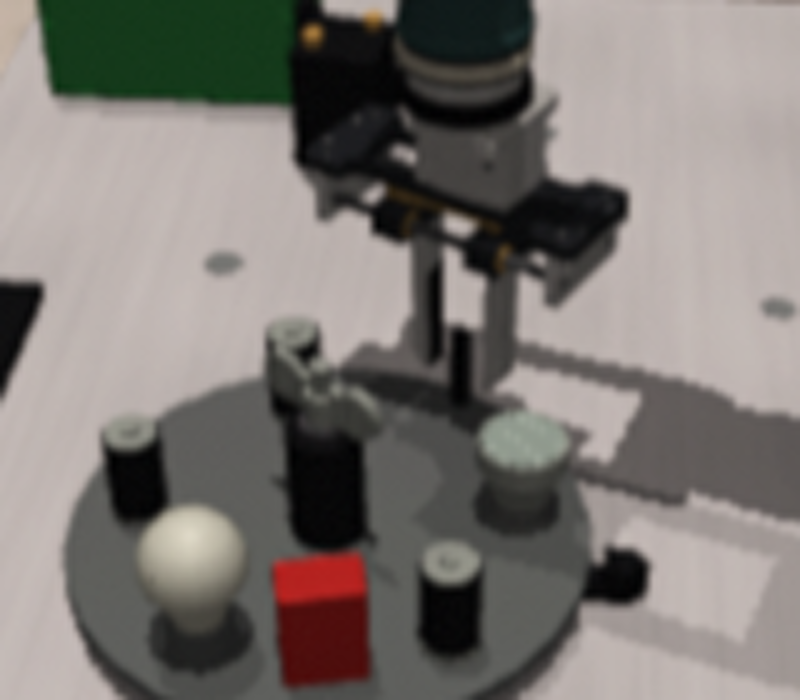

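```bash
python3 -c "
from h import *
for a in (239,236,232,228,224,220,216,212,208,204,200,196,192,188,184,181,179,178,177):
  t=np.radians(a); rel([round(603.5+136*np.cos(t),1),round(-3+136*np.sin(t),1),79],a-270)"
```

```text
[np.float64(533.5), np.float64(-119.6), 79] -31 -> [-0.29, 0.31, 0.16] [0.1, 0.3, 2.0]
[np.float64(527.4), np.float64(-115.7), 79] -34 -> [-1.01, 0.26, 0.16] [0.1, 0.3, 5.0]
[np.float64(519.8), np.float64(-110.2), 79] -38 -> [-1.94, 0.15, 0.17] [0.1, 0.2, 9.0]
[np.float64(512.5), np.float64(-104.1), 79] -42 -> [-2.88, -0.03, 0.17] [0.1, 0.2, 13.0]
[np.float64(505.7), np.float64(-97.5), 79] -46 -> [-3.79, -0.28, 0.17] [0.2, 0.2, 17.0]
[np.float64(499.3), np.float64(-90.4), 79] -50 -> [-4.7, -0.59, 0.18] [0.2, 0.2, 21.0]
[np.float64(493.5), np.float64(-82.9), 79] -54 -> [-5.57, -0.96, 0.18] [0.2, 0.2, 25.0]
[np.float64(488.2), np.float64(-75.1), 79] -58 -> [-6.41, -1.39, 0.18] [0.2, 0.2, 29.0]
[np.float64(483.4), np.float64(-66.8), 79] -62 -> [-7.23, -1.88, 0.19] [0.2, 0.2, 33.0]
[np.float64(479.3), np.float64(-58.3), 79] -66 -> [-8.0, -2.43, 0.19] [0.2, 0.2, 37.0]
[np.float64(475.7), np.float64(-49.5), 79] -70 -> [-8.74, -3.02, 0.19] [0.2, 0.2, 41.0]
[np.float64(472.8), np.float64(-40.5), 79] -74 -> [-9.43, -3.67, 0.19] [0.2, 0.2, 45.0]
[np.float64(470.5), np.float64(-31.3), 79] -78 -> [-10.08, -4.36, 0.19] [0.2, 0.2, 49.0]
[np.float64(468.8), np.float64(-21.9), 79] -82 -> [-10.68, -5.1, 0.19] [0.2, 0.2, 53.0]
[np.float64(467.8), np.float64(-12.5), 79] -86 -> [-11.23, -5.88, 0.2] [0.2, 0.2, 57.0]
[np.float64(467.5), np.float64(-5.4), 79] -89 -> [-11.6, -6.48, 0.2] [0.2, 0.2, 60.0]
[np.float64(467.5), np.float64(-0.6), 79] -91 -> [-11.83, -6.9, 0.2] [0.2, 0.2, 62.0]
[np.float64(467.6), np.float64(1.7), 79] -92 -> [-11.93, -7.11, 0.2] [0.3, 0.2, 63.0]
[np.float64(467.7), np.float64(4.1), 79] -93 -> [-12.04, -7.33, 0.2] [0.3, 0.2, 64.0]
```

```bash
python3 -m handwheel '[[[-0.3,0.3,0],[0,0,2],40],[[-1,0.26,0],[0,0,5],40],[[-1.94,0.15,0],[0,0,9],40],[[-2.88,0,0],[0,0,13],40],[[-3.8,-0.3,0],[0,0,17],40],[[-4.7,-0.6,0],[0,0,21],40],[[-5.6,-1,0],[0,0,25],40],[[-6.4,-1.4,0],[0,0,29],40],[[-7.2,-1.9,0],[0,0,33],40],[[-8,-2.4,0],[0,0,37],40],[[-8.7,-3,0],[0,0,41],40],[[-9.4,-3.7,0],[0,0,45],40],[[-10.1,-4.4,0],[0,0,49],40],[[-10.7,-5.1,0],[0,0,53],40],[[-11.2,-5.9,0],[0,0,57],40],[[-11.6,-6.5,0],[0,0,60],40],[[-11.8,-6.9,0],[0,0,62],40],[[-11.9,-7.1,0],[0,0,63],40],[[-12,-7.3,0],[0,0,64],40],[[-12,-7.3,0],[0,0,64],40]]'; python3 -c "
from h import *
st()
shot('side','s4',170,100,160,140,5)
shot('top','t4',195,105,130,130,4.5)"
```

```text
t: 4.2
tcp_pos: [468.5, 4.1, 82.0]
tool_rot: [3.139, 0.0, -1.622]
ft_force: [1.2, 0.3, 0.8]
width: 37.7
4.2 [468.5   4.1  82. ] [179.8   0.  -93. ] [1.2 0.3 0.8] 37.7 [-0.11 -0.01  1.77  0.    1.39  1.51]
```

View pics/s4.png

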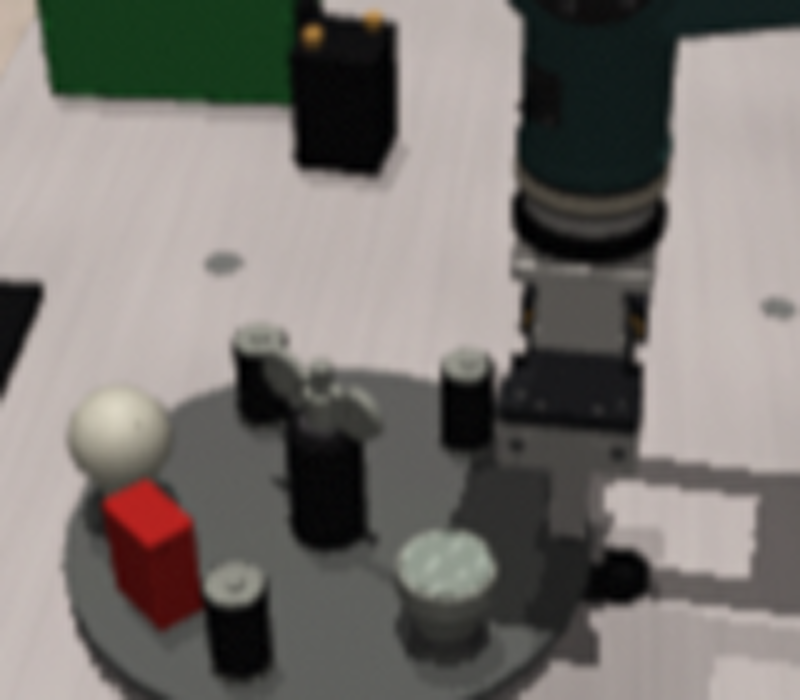

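View pics/t4.png

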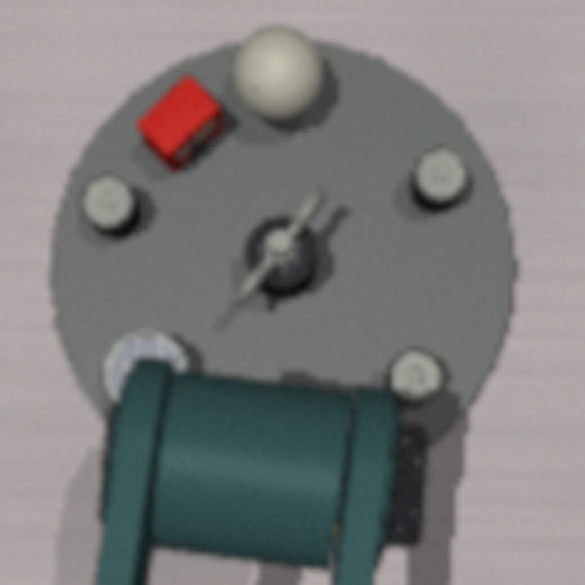

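```bash
python3 - <<'E'
from h import *
def T(u,v): return (u+.5)/4.5+195-.5,(v+.5)/4.5+105-.5
C=[603.5,-3]
for a,b,z in (((144,377),(110,203),91),((454,206),(415,375),91),((297,80),(440,177),91),((124,163),(279,72),95),((106,270),(180,122),96)):
    A=ray("top",*T(*a),z)-C;B=ray("top",*T(*b),z)-C
    print(np.hypot(*A),np.hypot(*B),(np.degrees(np.arctan2(A[1],A[0])-np.arctan2(B[1],B[0]))+180)%360-180)
E
```

```text
111.20633974733633 109.94930650076878 58.879059472313315
109.71750088294938 108.56302317087524 58.098857152614016
109.46414938234349 108.43048464338801 58.20119548667884
111.7056847255322 113.15414265505265 58.49532935072878
106.81732069285393 102.80024319037382 57.63424088340574
```

```bash
python3 -c "
from h import *
for a in(175,173,171.5): 
  t=np.radians(a); rel([round(603.5+136*np.cos(t),1),round(-3+136*np.sin(t),1),80],a-270)"
```

```text
[np.float64(468.0), np.float64(8.9), 80] -95 -> [-0.5, 0.05, 0.14] [0.2, 0.0, 2.1]
[np.float64(468.5), np.float64(13.6), 80] -97 -> [-0.98, 0.02, 0.14] [0.2, 0.0, 4.1]
[np.float64(469.0), np.float64(17.1), 80] -98.5 -> [-1.33, -0.01, 0.14] [0.2, 0.0, 5.6]
```

```bash
python3 -m handwheel '[[[-0.25,0,0],[0,0,1],40],[[-0.5,0,0],[0,0,2],40],[[-0.8,0,0],[0,0,3],40],[[-1.1,0,0],[0,0,4.5],40],[[-1.4,0,0],[0,0,5.7],40],[[-1.4,0,0],[0,0,5.7],40],[[-1.4,0,0],[0,0,5.7],40],[[-1,0,0],[0,0,5.7],40],[[-0.5,0,0],[0,0,5.7],40],[[-0.3,0,0],[0,0,5.7],40],[[-0.3,0,0],[0,0,5.7],40],[[-0.3,0,-3],[0,0,5.7],40],[[-0.3,0,-6],[0,0,5.7],40],[[-0.3,0,-9],[0,0,5.7],40],[[-0.3,0,-12],[0,0,5.7],40],[[-0.3,0,-12],[0,0,5.7],40]]'; python3 -c "
from h import *
st()
shot('side','s5',170,100,160,140,5)
rel([603.5,-3,200],50)
rel([603.5,-3,200],-130)"
```

```text
t: 5.63
tcp_pos: [472.1, 6.3, 208.7]
tool_rot: [-3.133, 0.001, -1.722]
ft_force: [1.1, -0.2, 0.2]
width: 37.4
5.63 [472.1   6.3 208.7] [-179.5    0.   -98.6] [ 1.1 -0.2  0.2] 37.4 [-0.11 -0.09  1.58  0.    1.64  1.61]
[603.5, -3, 200] 50 -> [-1.06, -13.24, 0.62] [-0.1, -0.3, -148.7]
[603.5, -3, 200] -130 -> [-1.06, -13.24, 0.62] [-0.2, 0.1, 31.3]
```

View pics/s5.png

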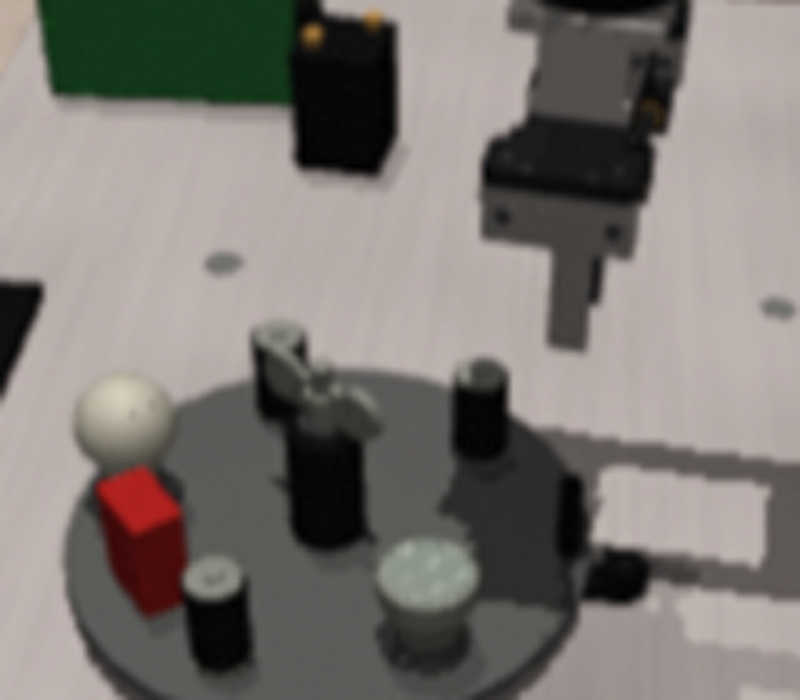

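```bash
python3 - <<'E'
from h import *
def S(u,v): return (u+.5)/5+170-.5,(v+.5)/5+100-.5
for z,uv in((85,(571,478)),(30,(570,555))): 
    p=ray("side",*S(*uv),z)-[603.5,-3]; print(p, np.degrees(np.arctan2(p[1],p[0]))%360,np.hypot(*p))
E
```

```text
[-135.8    9.6] 175.95636253600006 136.13889965766583
[-138.2   12. ] 175.03741542991318 138.72000576701257
```

```bash
python3 -m handwheel '[[[-0.3,-3.3,0],[0,0,-7],53],[[-0.6,-6.6,0],[0,0,-14],53],[[-1,-10,0],[0,0,-21],53],[[-1.05,-13.2,0],[0,0,-28],53],[[-1.05,-13.2,0],[0,0,-35],53],[[-1.05,-13.2,0],[0,0,-42],53],[[-1.05,-13.2,0],[0,0,-49],53],[[-1.05,-13.2,0],[0,0,-56],53],[[-1.05,-13.2,0],[0,0,-63],53],[[-1.05,-13.2,0],[0,0,-70],53],[[-1.05,-13.2,0],[0,0,-77],53],[[-1.05,-13.2,0],[0,0,-84],53],[[-1.05,-13.2,0],[0,0,-91],53],[[-1.05,-13.2,0],[0,0,-98],53],[[-1.05,-13.2,0],[0,0,-105],53],[[-1.05,-13.2,0],[0,0,-108],53],[[-1.05,-13.2,0],[0,0,-108],53],[[-1.05,-13.2,0],[0,0,-108],53],[[-1.05,-13.2,0],[0,0,-108],53]]'; python3 -c "
from h import *
st()
shot('side','s6',170,80,160,140,5)
shot('top','t6',195,105,130,130,4.5)
rel([603.5,-3,141],10)"
```

```text
t: 7.27
tcp_pos: [602.7, -3.1, 205.1]
tool_rot: [3.141, -0.003, 0.162]
ft_force: [-0.1, -0.1, 0.3]
width: 49.6
7.27 [602.7  -3.1 205.1] [180.   -0.2   9.3] [-0.1 -0.1  0.3] 49.6 [-0.1   0.21  1.28  0.    1.65 -0.26]
[603.5, -3, 141] 10 -> [0.04, -0.0, 6.47] [0.0, -0.2, -0.7]
```

View pics/s6.png

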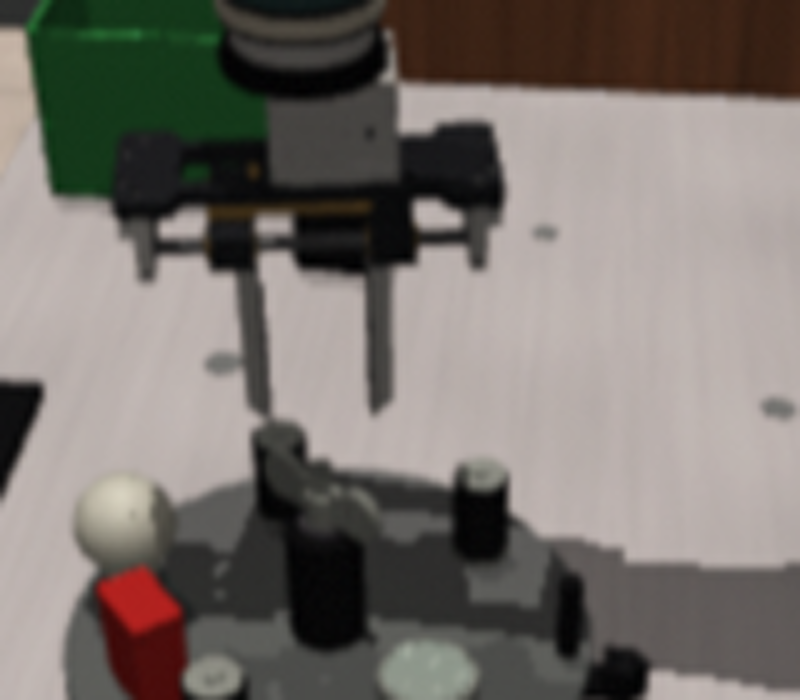

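View pics/t6.png

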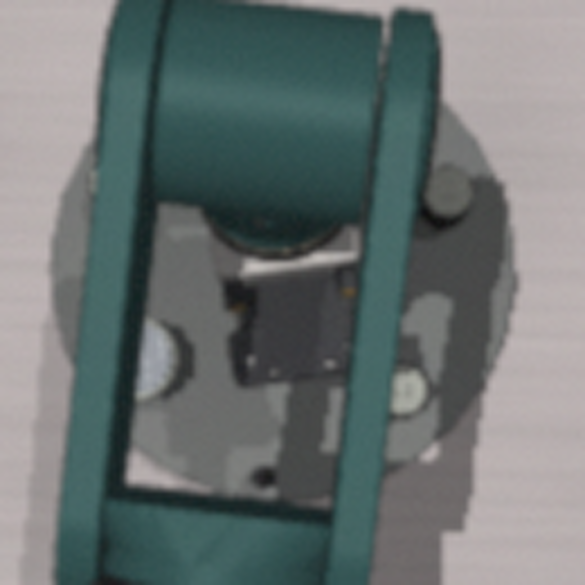

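```bash
python3 -m handwheel '[[[0,0,1.5],[0,0,0],53],[[0,0,3],[0,0,0],53],[[0,0,4.5],[0,0,0],53],[[0,0,5.5],[0,0,0],53],[[0,0,6.4],[0,0,0],53],[[0,0,6.4],[0,0,0],53],[[0,0,6.4],[0,0,0],53]]'; python3 -c "
from h import *
st()
rel([604,-3,141],5)
shot('side','s7',170,80,160,140,5)"
```

```text
t: 7.95
tcp_pos: [603.0, -3.1, 141.4]
tool_rot: [3.141, -0.003, 0.162]
ft_force: [-1.0, -0.1, 0.3]
width: 49.9
7.95 [603.   -3.1 141.4] [180.   -0.2   9.3] [-1.  -0.1  0.3] 49.9 [-0.1   0.23  1.38  0.    1.53 -0.26]
[604, -3, 141] 5 -> [0.1, 0.01, 0.04] [0.0, -0.2, 4.3]
```

View pics/s7.png

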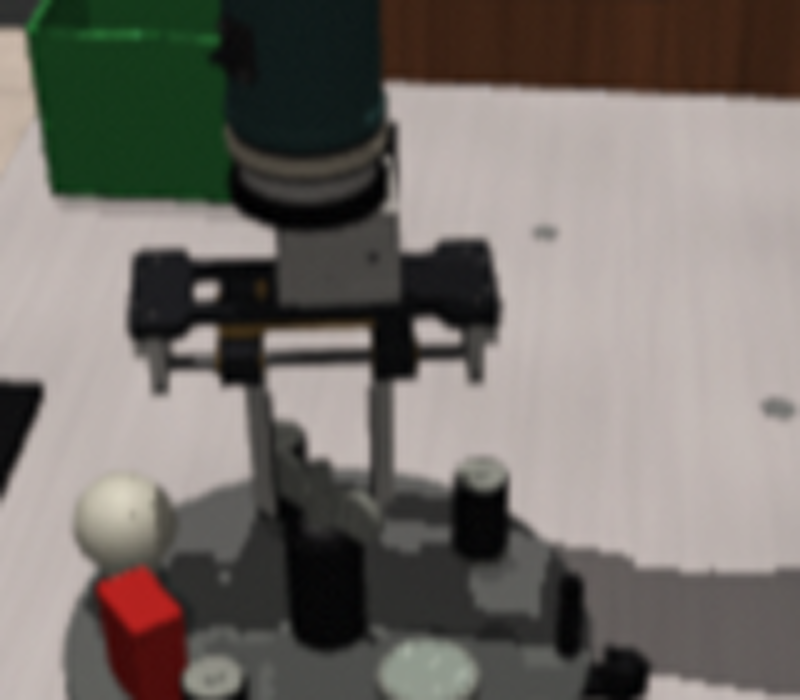

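```bash
python3 -m handwheel '[[[0.05,0,0],[0,0,6],53],[[0.05,0,0],[0,0,12],53],[[0.05,0,0],[0,0,18],53],[[0.05,0,0],[0,0,24],53],[[0.05,0,0],[0,0,31],53],[[0.05,0,0],[0,0,38],53],[[0.05,0,0],[0,0,45],53],[[0.05,0,0],[0,0,52],53],[[0.05,0,0],[0,0,59],53],[[0.05,0,0],[0,0,66],53],[[0.05,0,0],[0,0,73],53],[[0.05,0,0],[0,0,80],53],[[0.05,0,0],[0,0,87],53],[[0.05,0,0],[0,0,94],53],[[0.05,0,0],[0,0,101],53],[[0.05,0,0],[0,0,108],53],[[0.05,0,0],[0,0,115],53],[[0.05,0,0],[0,0,122],53],[[0.05,0,0],[0,0,129],53],[[0.05,0,0],[0,0,135],53]]'; python3 -c "
from h import *
st()
shot('side','s8',170,80,160,140,5)"
```

```text
t: 9.67
tcp_pos: [604.1, -2.8, 143.6]
tool_rot: [-3.137, 0.003, -2.2]
ft_force: [-1.5, 0.7, -0.2]
width: 49.9
9.67 [604.1  -2.8 143.6] [-179.7    0.2 -126. ] [-1.5  0.7 -0.2] 49.9 [-0.1   0.23  1.37  0.    1.53  2.1 ]
```

View pics/s8.png

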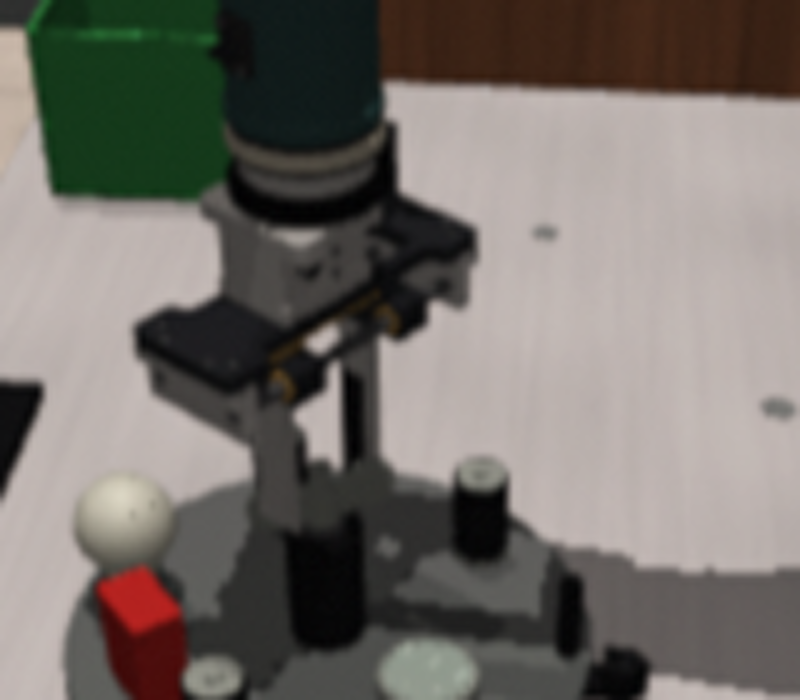

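```bash
python3 -m handwheel '[[[0,0,0],[0,0,-5],53],[[0,0,0],[0,0,-8],53],[[0,0,-3],[0,0,-8],53],[[0,0,-6.5],[0,0,-8],53],[[0,0,-6.5],[0,0,-15],53],[[0,0,-6.5],[0,0,-22],53],[[0,0,-6.5],[0,0,-29],53],[[0,0,-6.5],[0,0,-36],53],[[0,0,-6.5],[0,0,-43],53],[[0,0,-6.5],[0,0,-50],53],[[0,0,-6.5],[0,0,-57],53],[[0,0,-6.5],[0,0,-64],53],[[0,0,-6.5],[0,0,-71],53],[[0,0,-6.5],[0,0,-78],53],[[0,0,-6.5],[0,0,-85],53],[[0,0,-6.5],[0,0,-92],53],[[0,0,-6.5],[0,0,-99],53],[[0,0,-6.5],[0,0,-106],53],[[0,0,-6.5],[0,0,-113],53],[[0,0,-6.5],[0,0,-120],53]]'; python3 -c "
from h import *
st()
shot('side','s9',170,80,160,140,5)"
```

```text
t: 11.38
tcp_pos: [604.4, -3.0, 210.0]
tool_rot: [-3.141, -0.008, -0.1]
ft_force: [-0.0, -0.0, 0.1]
width: 50.1
11.38 [604.4  -3.  210. ] [-180.    -0.5   -5.7] [-0.  -0.   0.1] 50.1 [-0.1   0.21  1.27  0.    1.66  0.  ]
```

View pics/s9.png

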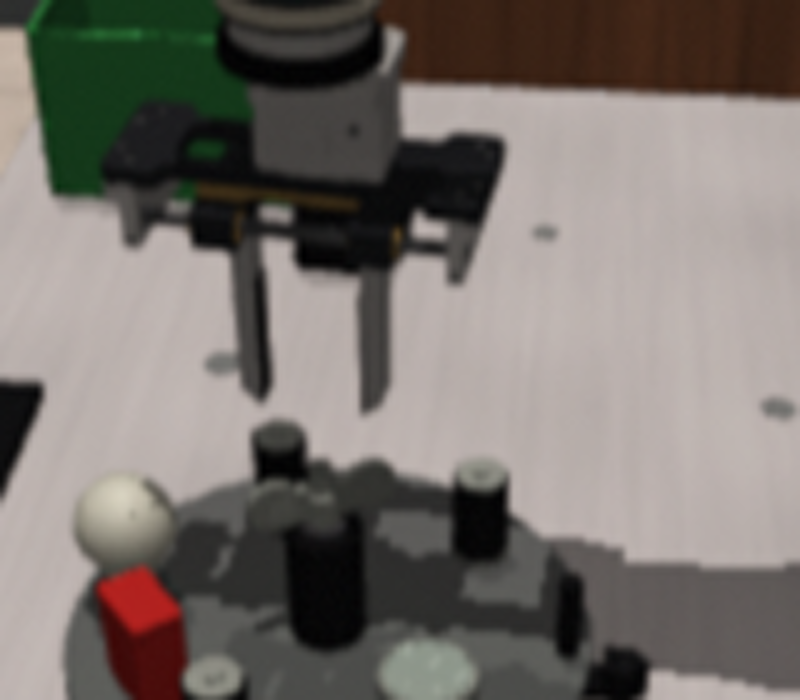

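```bash
python3 - <<'E'
from h import *
def S(u,v): return (u+.5)/5+170-.5,(v+.5)/5+80-.5
a=ray("side",*S(249,503),128);b=ray("side",*S(394,481),128)
print(a,b,np.degrees(np.arctan2(*(a-b)[::-1])))
E
```

```text
[639.4  11. ] [565.3 -14.5] 18.989854276632148
```

```bash
python3 -m handwheel '[[[0,0,0],[0,0,-7],53],[[0,0,0],[0,0,-14],53],[[0,0,0],[0,0,-21],53],[[0,0,0],[0,0,-28],53],[[0,0,0],[0,0,-35],53],[[0,0,0],[0,0,-42],53],[[0,0,0],[0,0,-49],53],[[0,0,0],[0,0,-56],53],[[0,0,0],[0,0,-63],53],[[0,0,0],[0,0,-70],53],[[0,0,0],[0,0,-77],53],[[0,0,0],[0,0,-81],53],[[0,0,0],[0,0,-81],53],[[0,0,2],[0,0,-81],53],[[0,0,4],[0,0,-81],53],[[0,0,5.5],[0,0,-81],53],[[0,0,6.8],[0,0,-81],53],[[0,0,6.8],[0,0,-81],53],[[0,0,6.8],[0,0,-81],53]]'; python3 -c "
from h import *
st()
shot('side','s10',170,80,160,140,5)"
```

```text
t: 13.02
tcp_pos: [604.7, -2.9, 141.6]
tool_rot: [3.135, -0.002, 1.317]
ft_force: [-0.2, 0.4, 0.7]
width: 49.9
13.02 [604.7  -2.9 141.6] [ 1.796e+02 -1.000e-01  7.540e+01] [-0.2  0.4  0.7] 49.9 [-0.1   0.23  1.37  0.    1.53 -1.42]
```

View pics/s10.png

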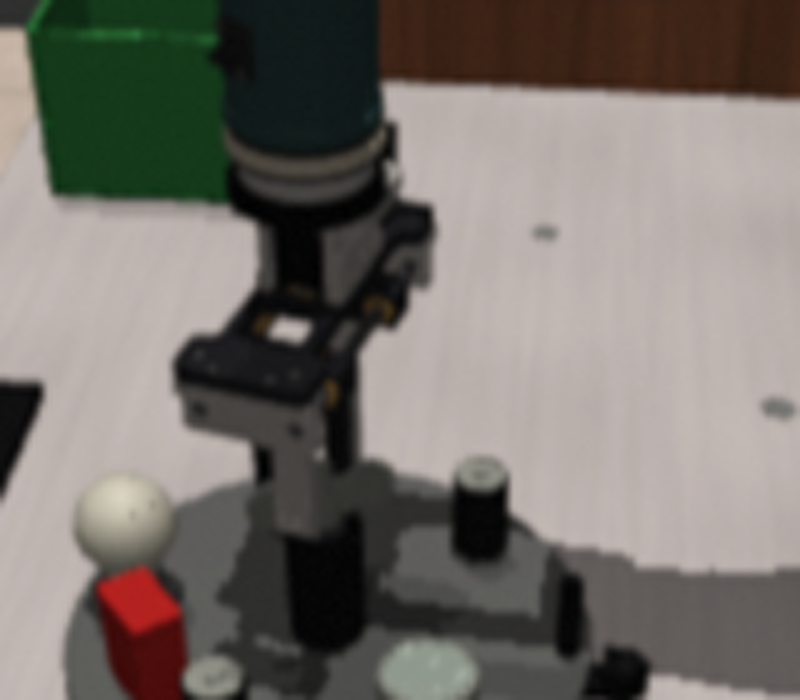

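```bash
python3 -m handwheel '[[[-0.05,0,0],[0,0,6],53],[[-0.05,0,0],[0,0,12],53],[[-0.05,0,0],[0,0,18],53],[[-0.05,0,0],[0,0,24],53],[[-0.05,0,0],[0,0,30],53],[[-0.05,0,0],[0,0,37],53],[[-0.05,0,0],[0,0,44],53],[[-0.05,0,0],[0,0,51],53],[[-0.05,0,0],[0,0,58],53],[[-0.05,0,0],[0,0,65],53],[[-0.05,0,0],[0,0,72],53],[[-0.05,0,0],[0,0,79],53],[[-0.05,0,0],[0,0,86],53],[[-0.05,0,0],[0,0,93],53],[[-0.05,0,0],[0,0,100],53],[[-0.05,0,0],[0,0,107],53],[[-0.05,0,0],[0,0,114],53],[[-0.05,0,0],[0,0,120],53],[[-0.05,0,0],[0,0,125],53],[[-0.05,0,0],[0,0,125],53]]'; python3 -m handwheel '[[[0,0,0],[0,0,2],53],[[0,0,0],[0,0,4],53],[[0,0,0],[0,0,6],53],[[0,0,0],[0,0,8],53],[[0,0,0],[0,0,10],53],[[0,0,0],[0,0,10],53]]'; python3 -c "
from h import *
st();print(r.state()['moment'])
shot('side','s11',170,80,160,140,5)"
```

```text
t: 14.73
tcp_pos: [605.9, -3.7, 144.6]
tool_rot: [-3.133, -0.008, -0.867]
ft_force: [-0.3, 0.2, 0.7]
width: 49.7
t: 15.23
tcp_pos: [606.4, -4.0, 145.9]
tool_rot: [-3.131, -0.008, -1.04]
ft_force: [-0.6, 0.0, 0.8]
width: 49.9
15.23 [606.4  -4.  145.9] [-179.4   -0.5  -59.6] [-0.6  0.   0.8] 49.9 [-0.1   0.23  1.37 -0.    1.53  0.94]
[-0.14260909  0.29292091  0.01992782]
```

View pics/s11.png

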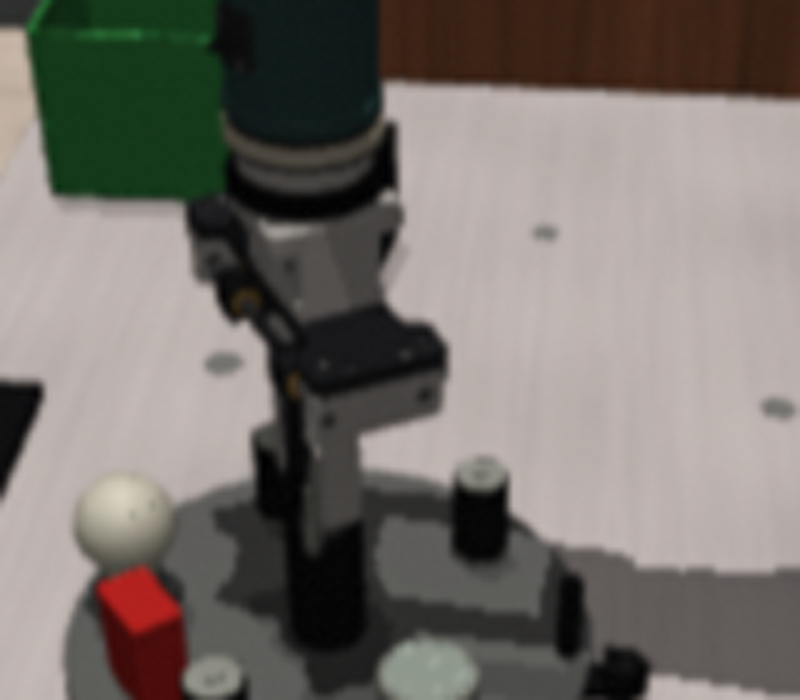

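```bash
python3 -c "
from h import *
rel([604,-3,142],-65)"; python3 -m handwheel '[[[-0.1,0.1,0.1],[0,0,1],53],[[-0.1,0.15,0.3],[0,0,2],53],[[-0.1,0.2,0.3],[0,0,3],53],[[-0.1,0.2,0.3],[0,0,4],53],[[-0.1,0.2,0.3],[0,0,5],53],[[-0.1,0.2,0.3],[0,0,5],53]]'; python3 -c "
from h import *
st();print(r.state()['moment'])"
```

```text
[604, -3, 142] -65 -> [-0.21, 0.17, 0.38] [-0.7, -0.4, 5.5]
t: 15.78
tcp_pos: [604.1, -4.1, 142.8]
tool_rot: [-3.13, -0.007, -1.127]
ft_force: [0.0, -0.2, -0.5]
width: 50.0
15.78 [604.1  -4.1 142.8] [-179.3   -0.4  -64.6] [ 0.  -0.2 -0.5] 50.0 [-0.1   0.23  1.38  0.    1.52  1.03]
[-0.01863574  0.29314679  0.03366237]
```

```bash
python3 -m handwheel '[[[0,0,0],[0,0,1],53],[[0,0,0],[0,0,2],53],[[0,0,0],[0,0,3],53],[[0,0,0],[0,0,4],53],[[0,0,0],[0,0,4],53]]'; python3 -c "
from h import *
st();print(r.state()['moment'])"
```

```text
t: 16.2
tcp_pos: [603.9, -4.0, 142.8]
tool_rot: [-3.13, -0.006, -1.196]
ft_force: [-1.8, 0.5, 0.6]
width: 49.6
16.2 [603.9  -4.  142.8] [-179.3   -0.4  -68.5] [-1.8  0.5  0.6] 49.6 [-0.1   0.23  1.38 -0.    1.52  1.1 ]
[-0.17501986  0.37465332  0.73790321]
```

The moment jumped to 0.74 N m about z, so the nut is at its stop. Next I back off, rise clear and check.

```bash
python3 -m handwheel '[[[0,0,0],[0,0,-3],53],[[0,0,0],[0,0,-9],53],[[0,0,0],[0,0,-14],53],[[0,0,0],[0,0,-14],53],[[0,0,-3],[0,0,-14],53],[[0,0,-6],[0,0,-14],53],[[0,0,-10],[0,0,-14],53],[[0,0,-14],[0,0,-14],53],[[0,0,-14],[0,0,-14],53]]'; python3 -c "
from h import *
st();rel([450,-330,280],-55)"
```

```text
t: 16.95
tcp_pos: [605.1, -4.0, 293.7]
tool_rot: [-3.118, -0.021, -0.955]
ft_force: [-0.5, 0.7, 1.6]
width: 49.9
16.95 [605.1  -4.  293.7] [-178.7   -1.2  -54.7] [-0.5  0.7  1.6] 49.9 [-0.1   0.19  1.13 -0.    1.79  0.85]
[450, -330, 280] -55 -> [17.62, 31.52, 0.99] [-1.3, -1.2, 0.3]
```

```bash
python3 -m handwheel '[[[2,3.5,0],[0,0,0],53],[[4,7,0],[0,0,0],53],[[6,10.5,0],[0,0,0],53],[[8,14,0],[0,0,0],53],[[10,17.5,0],[0,0,0],53],[[12,21,0],[0,0,0],53],[[14,24.5,0],[0,0,0],53],[[16,28,0],[0,0,0],53],[[17.6,31.5,0],[0,0,0],53],[[17.6,31.5,0],[0,0,0],53],[[17.6,31.5,0],[0,0,0],53]]'; python3 -c "
from h import *
st()
shot('side','s12',170,120,150,140,4.5)
shot('top','t12',195,105,130,130,4.5)"
```

```text
t: 17.87
tcp_pos: [448.8, -331.3, 289.5]
tool_rot: [-3.118, -0.02, -0.962]
ft_force: [0.1, 0.7, 0.3]
width: 49.9
17.87 [ 448.8 -331.3  289.5] [-178.6   -1.2  -55.1] [0.1 0.7 0.3] 49.9 [-0.75  0.08  1.26  0.02  1.78  0.22]
```

View pics/s12.png

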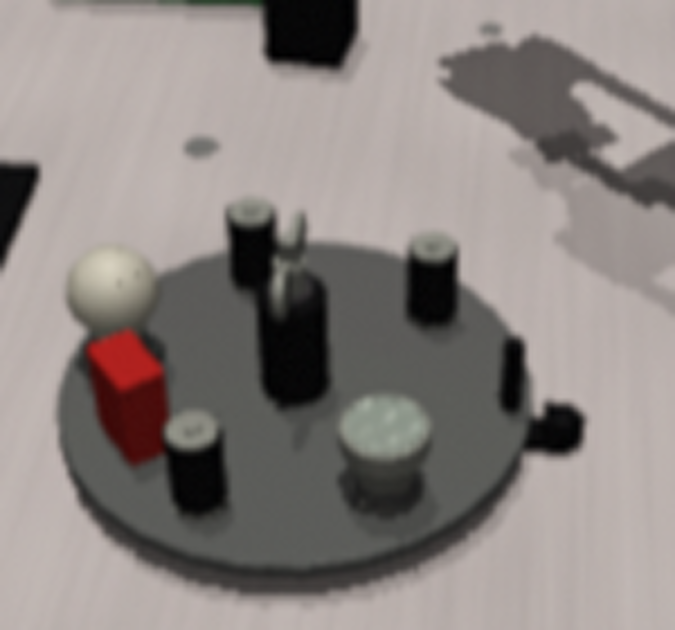

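View pics/t12.png

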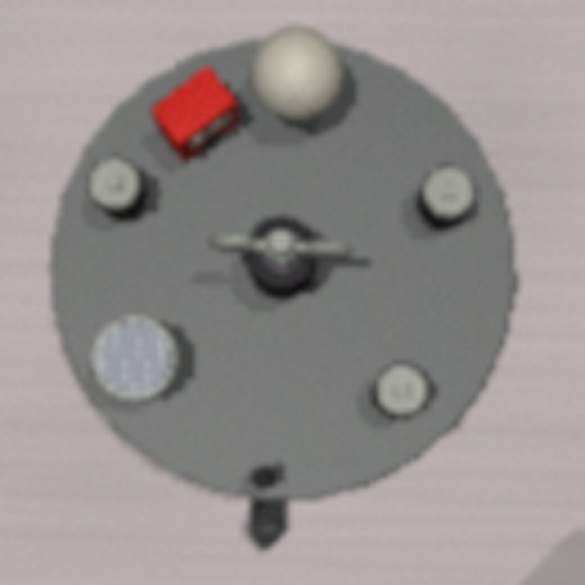

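```bash
python3 - <<'E'
from h import *
def T(u,v): return (u+.5)/4.5+195-.5,(v+.5)/4.5+105-.5
a=ray("top",*T(211,241),127);b=ray("top",*T(347,249),127)
print(a,b,np.degrees(np.arctan2(*(a-b)[::-1])))
C=[603.5,-3]
for z,p in((58,(266,476)),(20,(264,547)),(20,(268,500))):
    d=ray("top",*T(*p),z)-C;print(d,np.degrees(np.arctan2(d[1],d[0])))
E
```

```text
[607.6  38.3] [604.1 -42.1] 87.50735452230066
[-133.3    7.7] 176.69401511270073
[-178.5    8.9] 177.14559943721224
[-148.3    6.9] 177.33610268457977
```

```bash
python3 -c "
from cell import workorder
print(workorder.sign_off())"
```

```text
the job is handed in; nothing more can be done
None
```

The peg is at the pointer, the wing nut is tight against its stop, and I have handed the job in at about 18 s of the 48 s allowed. No verdict was reported.

- **Turntable:** I pushed the peg about 64° clockwise with the fingers on either side of it, without gripping it. The last top picture puts the peg at 176.7° and the pointer at about 177.2°, roughly 1 mm apart. The side view agreed to within 1–2°.
- **Wing nut:** Two clockwise strokes with both fingers brought it up. Resistance then jumped to about 0.74 N m, which is the stop. In the last picture the wings lie at 87.5°, so the nut is at about 4.7 rad against the stop at 4.71.
- **Goods and hand:** All six goods are upright on the turntable. The carton and lantern battery were never approached, and the hand is clear, about 360 mm away.

One reading disagreed: between the strokes, the side view put the wings at about 19°, where I expected about 30°. I allowed for this by starting the second stroke with extra clearance.

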